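# Take the dial padlock off the reagent cabinet

### The job

Unlock the locked reagent cabinet: the first numbers of the padlock are already dialled, so turn its dial on until the long white line clicks into the notch at the pointer beside the shackle, then pull the lock back so that its shackle comes fully open. Unhook the open lock from the hasp eye and hold it up about 100 mm above the hasp, level with its dial upward and clear of everything, and finish while still holding it there; leave the bottle, beaker and jar where they stand.

Things in the scene. Friction and masses are not known exactly. Their poses are not given: they have to be found in the camera images.
- cabinet: White bench-top reagent cabinet, fixed, 280 (its x) x 360 (its y) x 160 mm high, drop-front door on its -x side. Origin at the centre of its underside, z up. On its flat top lies a fixed steel hasp strap 3 mm thick and 56 mm wide, centred on y = 0, from the front edge to x = +32 mm.
- eye (a point): Centre of the opening of the hasp eye, 12.5 mm above the strap, at cabinet x = y = 0; axes as the cabinet's. The eye is a fixed upright loop of 5 mm round steel standing crosswise (its opening looks along cabinet x): 24 mm wide outside and 14 mm inside along y, its top 25.5 mm above the strap, opening from 5.5 to 20.5 mm above the strap.
- lock: Round steel dial padlock, loose, 0.25 to 0.4 kg, lying flat on the strap, dial up. Origin at the centre of the underside of its case; x points to the shackle (away from the cabinet's front), z up through the dial. Case 52 mm in diameter, 24 mm high, with a flat shoulder face at x = +24 mm, 44 mm wide, where the shackle enters. It can slide some mm and twist a few degrees in the eye.
- dial (a joint): Angle of the dial in the case, rad, counter-clockwise positive from above. 0 (or a whole turn): the long white line stands at the white pointer on the case's +x side, the only notch in which the shackle is free (within 0.17 rad). Clicks into a notch every 0.524 rad (12 a turn), about 0.04 N m, and rests there. Starts 0.5 to 2.6 rad counter-clockwise of open; turns either way, over a full turn.
- shackle (a joint): How far the shackle is drawn out of the case along lock +x, m: 0 shut, 0.020 fully open. About 1.5 N drag, no spring: it stays where it is left. Pulling the case away from the eye (lock -x) makes the bow catch on the eye's right-hand (-y) post, which stands inside the U, and then draws the shackle.
- bow (a point): Inner edge of the shackle's bow, midway between the legs, 12 mm above the lock's underside; moves with the shackle: lock x = +46 mm shut, +66 mm drawn. The shackle is a U of 7 mm round bar; its heel leg (lock y = -15 mm) passes outside the eye on the -y side and never leaves the case.
- toe (a point): Tip of the shackle's toe leg (lock y = +15 mm), which runs through the hasp eye; moves with the shackle: inside the case at lock x = +18 mm when shut, at +38 mm when fully drawn, leaving a 14 mm gap to the shoulder face. Slide the opened lock forward until the eye stands in that gap (eye at about lock x = +31 mm); then it lifts straight off.
- lock_knob (a point): On the dial's axis, 35 mm above the lock's underside: mid-height to grip the dial's round fluted knob (28 mm in diameter, standing from 28.5 to 41.5 mm above the lock's underside, above the flat 44 mm dial disc).
- amber_bottle: Small brown capped reagent bottle on the cabinet's top near a rear corner, 44 mm in diameter, 78 mm high; leave it alone. Origin at the centre of its underside.
- beaker: Empty glass beaker on the bench beside the cabinet, 70 mm across, 90 mm high; leave it alone. Origin at the centre of its underside.
- jar: White jar with a black lid on the bench at the other side, 64 mm in diameter, 85 mm high; leave it alone. Origin at the centre of its underside.
Things that resemble listed ones, but are neither listed nor needed, are in the scene too. What is meant by the lock is not yellow, and is the smaller of those in its own colour.

How it is judged:
By the outcome, as a careful person would: the job done as asked, in the order asked, and still so for the second after the job is handed in, while the arm keeps its last pose, push and grip.
It also fails if it takes over 67 s, if anything falls off the work surface, if the arm or the gripper's body presses on something with over 40 N, if the wrist force passes 120 N, or if a joint passes its speed limit or range.

### The arm

A 6-joint arm with a two-finger parallel gripper is mounted at the origin on the work surface. World frame = base frame: x ahead of the robot, y to its left, z up, the work surface at z = 0. Lengths are in mm, angles in degrees, forces in N, time in s.
With the tool pointing down it reaches from about 350 to 850 mm from the base axis. Payload 8.1 kg.
Tool frame: the origin (TCP) lies midway between the tips of the shut fingers; the grasp point (between the pads) lies 19 mm behind it (hold_point_z is the distance from the TCP to the grasp point, in mm); z points along the fingers, y is the direction in which the jaws open and shut (so a half turn about z gives the same grasp; the last joint's range is limited). The gripper opens to 85 mm and grips with 20 to 120 N. Pads are 22 mm wide; open, the fingers measure 114 mm over their backs; the gripper's body (76 mm by 85 mm) begins 54 mm behind the grasp point. The pads swing forward as they close: fully open they stand 13 mm farther back than shut.
Start: joints at [-75.08, 7.471, 85.268, -0, 87.261, -4.893], TCP at [203.39, -564.48, 231.292] pointing down, gripper open.
Joint ranges: [-169.43, 169.43], [-51.17, 129.36], [1.28, 143.12], [-76.62, 256.62], [0, 156.53], [-152.29, 152.29]. Speed limits (degrees/s): [136.94, 136.94, 159.86, 180, 180, 180].

### API

Orientations are given as [roll, pitch, yaw] about the fixed x, y, z axes, in that order (R = Rz(yaw) Ry(pitch) Rx(roll)).
In Python, from bench import sense, snapshot, camera_params, hand_in, hold_point_z gives the robot as it stands.
- The arm moves only by the tool servo_tool, never from a script. Its argument "motion" is a list of rows, each a list of 7 numbers: the finger opening in mm, from 0 to 85.4, then the shift along the tool's x, y, z in mm, then the turn, a rotation vector about the tool's x, y, z in rad. A call has 1 to 10 rows; each row shifts and turns the pose as measured when the row begins, along the tool's axes as they then stand; what a row does not reach is not made up. A row lasts 1/10 s, in which the tool goes at most 50 mm and 8.59 degrees, less where a joint would pass 70% of its speed; a pose out of reach is approached as far as the arm can. A call with a gripper value outside its range is refused whole. The fingers move at their own pace and stop on an object; "force" is the grip in N (left out, the last holds). Time passes only in rows, so rows that do not move let the fingers close. It gives the time, the measured TCP pose, the force and the opening at its end, in the units of the state.
- sense(): the state, without advancing time (a new reading comes with each control period).
- snapshot(name): name is "scene" or "side" or "wrist"; returns the picture (384x512x3 uint8, blue, green, red); there is no depth.
- camera_params(name): a dict with "fx", "fy", "cx", "cy" (pixels), "R" (3x3) and "t" (3): a world point X has camera coordinates R X + t; the wrist camera has in their place "tool_from_camera" (4x4, takes a point from camera to tool coordinates, whose origin is the TCP and whose axes are the flange's). Camera axes: x right, y down, z forward; pixel columns grow to the right and rows downward; lengths in mm; the calibration is good to about 2 mm. A picture is of the moment at which its call begins: read the wrist's pose just before it. camera_params takes no time and is no camera call.
- hand_in(): hands the job in, once; it reports no verdict.
The state is a dict: "time": time; "joint_pos": joint angles; "qd": joint speeds; "joint_efforts": joint torques, N m; "tool_pos": TCP position; "tcp_rot": TCP orientation; "ft_force": force on the tool from outside, world axes, zero at the start; "wrist_torque": the same for the moment, N m; "finger_gap": finger opening in mm.
Only numpy, scipy, OpenCV 4.12 (cv2) and the standard library are available. Lean on these libraries where they do the work, as an engineer would, in place of code of your own. Each camera call takes 0.05 s, during which the arm holds its last target. There are 200 camera calls.

## Working session

There is one attempt and no reset: what is moved stays moved. The work goes in short steps, Python scripts to look and compute and a tool call to move; the robot and the scene stay as the last step left them, time stands still between calls to the robot, and variables do not carry over. Pictures are saved under pics/ and viewed, about 8 in all and at most 12, crops included, and the job is handed in when it is done.

Besides the shell and the picture viewer there is one more tool, called after "Call:" as name(argument=value, ...), one argument or row to a line, values as JSON. servo_tool: Moves the arm, as the interface text tells. Its arguments: {"type":"object","properties":{"motion":{"type":"array"},"force":{"type":"number"}},"required":["motion"]}

```bash
mkdir -p pics; ls; python3 - <<'E'
from bench import *
import cv2
for n in ("scene","side"):
    im=snapshot(n); cv2.imwrite(f"pics/{n}0.png",im)
    p=camera_params(n); print(n,p)
a=cv2.imread("pics/scene0.png");b=cv2.imread("pics/side0.png")
s=sense();print(s)
print(camera_params("wrist"),hold_point_z)
E
```

```text
pics
scene {'fx': 414.2993838189202, 'fy': 414.2993838189202, 'cx': 261.589220211088, 'cy': 192.06648675625698, 'R': array([[ 1.71457275e-02,  9.99852799e-01, -6.35937777e-04],
       [ 6.95104795e-01, -1.23770126e-02, -7.18801874e-01],
       [-7.18703937e-01,  1.18823376e-02, -6.95214687e-01]]), 't': array([ -26.12102596, -317.10714263, 1722.35634091])}
side {'fx': 401.4919112269133, 'fy': 401.4919112269133, 'cx': 251.56435051129625, 'cy': 192.13622329791895, 'R': array([[-0.98488441, -0.17159082, -0.02364926],
       [-0.06575916,  0.49671478, -0.86541907],
       [ 0.1602449 , -0.85078259, -0.50049031]]), 't': array([ 589.36343401,  179.3725603 , 1399.3211547 ])}
{'time': 0.1, 'joint_pos': array([-7.50807040e+01,  7.51146665e+00,  8.53234712e+01, -1.78818023e-03,
        8.72625993e+01, -4.89239431e+00]), 'qd': array([ 0.06448999,  0.01230173, -0.20871023, -0.00406137, -0.02268153,
        0.02241202]), 'joint_efforts': array([ 1.73267701e-03, -5.70947671e+01, -5.01943946e+01,  2.05216622e-05,
        8.01601476e-03, -1.28407169e-05]), 'tool_pos': array([ 203.24424997, -563.99106067,  230.33805952]), 'tcp_rot': array([-1.79902666e+02, -6.53892771e-03,  1.98117717e+01]), 'ft_force': array([-0.07025164, -0.39969232, -0.32577028]), 'wrist_torque': array([ 0.02058084, -0.02345959,  0.03205339]), 'finger_gap': 85.49172463771731}
{'fx': 339.7107240850824, 'fy': 339.7107240850824, 'cx': 254.42840571249965, 'cy': 193.61717814832477, 'tool_from_camera': array([[-7.97750536e-04, -9.47402147e-01, -3.20044584e-01,
         8.23419194e+01],
       [ 9.99999639e-01, -6.61949176e-04, -5.33107528e-04,
         6.56746093e-01],
       [ 2.93213968e-04, -3.20044894e-01,  9.47402333e-01,
        -1.43094354e+02],
       [ 0.00000000e+00,  0.00000000e+00,  0.00000000e+00,
         1.00000000e+00]])} 18.700000000000003
```

View pics/scene0.png

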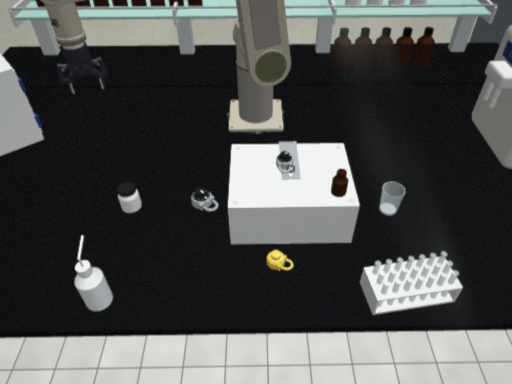

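View pics/side0.png

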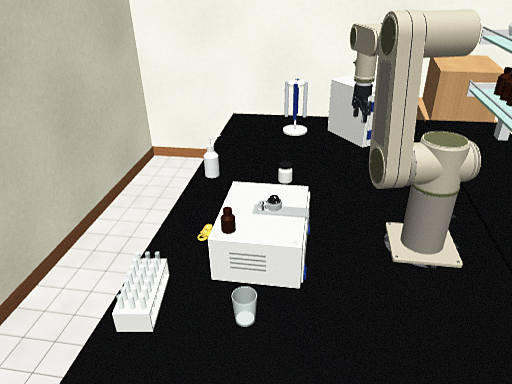

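Candidates: a grey/steel lock on the hasp at scene (285,161), a larger grey lock on the bench at (203,199), and a yellow one at (279,261). By the description I choose the one on the hasp. I'll check it with a wrist close-up.

```bash
cat > h.py <<'E'
import numpy as np, cv2
from bench import *
from scipy.spatial.transform import Rotation as Ro
def toolT():
    s=sense(); T=np.eye(4); T[:3,:3]=Ro.from_euler('xyz',s['tcp_rot'],degrees=True).as_matrix(); T[:3,3]=s['tool_pos']; return T,s
def ray(name,uv,z,T=None):
    p=camera_params(name); d=np.array([(uv[0]-p['cx'])/p['fx'],(uv[1]-p['cy'])/p['fy'],1.])
    if name=='wrist':
        M=T@p['tool_from_camera']; o=M[:3,3]; d=M[:3,:3]@d
    else:
        o=-p['R'].T@p['t']; d=p['R'].T@d
    return o+d*(z-o[2])/d[2]
def proj(X,T):
    p=camera_params('wrist'); c=np.linalg.inv(T@p['tool_from_camera'])@np.r_[X,1]
    return c[0]/c[2]*p['fx']+p['cx'],c[1]/c[2]*p['fy']+p['cy']
def goal(pos,rpy):  # shift & turn in current tool frame
    T,s=toolT(); R=Ro.from_euler('xyz',rpy,degrees=True).as_matrix()
    print('t',s['time'],'pos',s['tool_pos'].round(1),'rpy',s['tcp_rot'].round(2),'gap',round(s['finger_gap'],1),'F',s['ft_force'].round(1))
    print('shift',(T[:3,:3].T@(np.array(pos)-T[:3,3])).round(1),'rotvec',Ro.from_matrix(T[:3,:3].T@R).as_rotvec().round(4))
E
python3 - <<'E'
from h import *
C=np.array([ray('scene',u,160) for u in [(231,147),(349,145),(355,206),(229,209)]]);print(C.round(0))
for a,b in ((0,1),(1,2),(2,3),(3,0)):
    d=C[b]-C[a];print(np.linalg.norm(d).round(0),np.degrees(np.arctan2(d[1],d[0])).round(1))
print(C.mean(0)); L=ray('scene',(284,158),195);print('lock',L)
print('side',ray('side',(274,202),200))
E
```

```text
[[415. -78. 160.]
 [411. 298. 160.]
 [681. 268. 160.]
 [686. -73. 160.]]
375.0 90.5
271.0 -6.2
342.0 -89.1
271.0 -179.1
[548.31034519 103.6331276  160.        ]
lock [515.31783965  83.27583083 195.        ]
side [500.6122992  116.92245066 200.        ]
```

```bash
python3 - <<'E'
from h import *
goal((430,-230,320),(180,0,19.8))
goal((505,100,300),(180,0,19.8))
E
```

```text
t 0.1 pos [ 203.2 -564.   230.3] rpy [-1.799e+02 -1.000e-02  1.981e+01] gap 85.5 F [-0.1 -0.4 -0.3]
shift [ 326.5 -237.5  -89.2] rotvec [-0.0017 -0.0001  0.0002]
t 0.1 pos [ 203.2 -564.   230.3] rpy [-1.799e+02 -1.000e-02  1.981e+01] gap 85.5 F [-0.1 -0.4 -0.3]
shift [ 509.  -522.5  -68.7] rotvec [-0.0017 -0.0001  0.0002]
```

Call:
servo_tool(
  motion=[
    [60,36,-26,-11,0,0,0],
    [60,36,-26,-11,0,0,0],
    [60,36,-26,-11,0,0,0],
    [60,36,-26,-11,0,0,0],
    [60,36,-26,-11,0,0,0],
    [60,36,-26,-11,0,0,0],
    [60,36,-26,-11,0,0,0],
    [60,36,-26,-11,0,0,0],
    [60,36,-26,-11,0,0,0],
    [60,25,-35,0,0,0,0],
  ],
)

```text
time: 1.1
tool_pos: [445.2, -181.6, 327.8]
tcp_rot: [-179.3, 0.1, 19.2]
ft_force: [0.7, 0.1, -0.6]
finger_gap: 60.0
```

```bash
python3 - <<'E'
from h import *
goal((505,100,300),(180,0,19.8))
E
```

```text
t 1.1 pos [ 445.2 -181.6  327.8] rpy [-1.7928e+02  5.0000e-02  1.9230e+01] gap 60.0 F [ 0.7  0.1 -0.6]
shift [ 149.2 -245.8   30.8] rotvec [-0.0126  0.0008 -0.0099]
```

Call:
servo_tool(
  motion=[
    [60,25,-41,5,0,0,0],
    [60,25,-41,5,0,0,0],
    [60,25,-41,5,0,0,0],
    [60,25,-41,5,0,0,0],
    [60,25,-41,5,0,0,0],
    [60,20,-36,4,0,0,0],
    [60,0,0,0,0,0,0],
    [60,0,0,0,0,0,0],
  ],
)

```text
time: 1.9
tool_pos: [502.1, 110.8, 298.1]
tcp_rot: [-179.2, 0.2, 19.6]
ft_force: [-0.1, -0.6, -0.3]
finger_gap: 60.1
```

```bash
python3 - <<'E'
from h import *
goal((505,100,300),(180,0,19.8))
T,s=toolT(); np.save('T1.npy',T)
im=snapshot('wrist'); cv2.imwrite('pics/w1raw.png',im)
cv2.imwrite('pics/w1.png',cv2.resize(im,(800,600),interpolation=cv2.INTER_CUBIC))
E
```

```text
t 1.9 pos [502.1 110.8 298.1] rpy [-179.19    0.21   19.65] gap 60.1 F [-0.1 -0.6 -0.3]
shift [-0.9 11.1 -2. ] rotvec [-0.0142  0.0037 -0.0026]
```

View pics/w1.png

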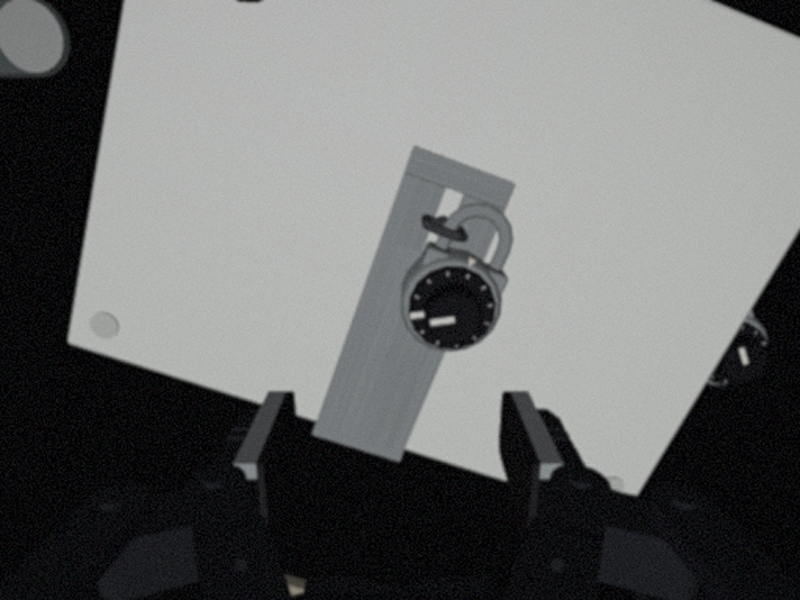

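The picture confirms the lock: steel-grey, shackle through the hasp eye, dial centre at (451,308) in the enlarged view. The larger grey one is on the bench at the right (745,350). The line is at about (417,315) and the pointer at (470,262), so the dial is about 4 notches CCW. Next, a close crop.

```bash
python3 - <<'E'
from h import *
im=cv2.imread('pics/w1raw.png')[110:240,240:350]
cv2.imwrite('pics/w1c.png',cv2.resize(im,None,fx=4.5,fy=4.5,interpolation=cv2.INTER_CUBIC))
T=np.load('T1.npy')
f=lambda u,z:ray('wrist',(u[0]*.64,u[1]*.64),z,T).round(1)
print('disc',f((451,308),191.5),'line',f((417,315),191.5),'ptr',f((470,262),187))
print('strap',[f(u,163) for u in((415,146),(515,183),(402,461),(313,434))])
print('cab',[f(u,160) for u in((68,344),(638,495))])
E
```

```text
disc [505.8  84.9 191.5] line [496.6  99.5 191.5] ptr [529.9  84.  187. ]
strap [array([571.4, 127.7, 163. ]), array([571.6,  73.2, 163. ]), array([393.8,  70.8, 163. ]), array([393.4, 128. , 163. ])]
cab [array([400.1, 279.1, 160. ]), array([419.6, -78.8, 160. ])]
```

View pics/w1c.png

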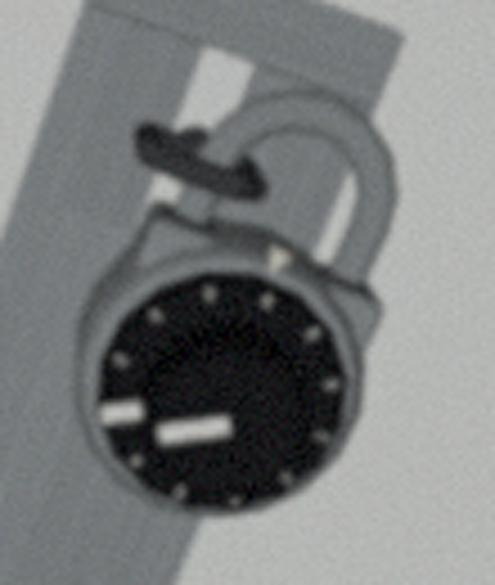

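The crop shows dots every 30°. The line is at (120,412), four dots CCW of the pointer at (279,258), so I need 120° clockwise. The knob is at about (506,85), the eye at about (539.5,100.4), and cabinet yaw is about 0. Now turning the gripper to yaw ~118.

Call:
servo_tool(
  motion=[
    [46,0,0,2,0,0,-0.145],
    [46,0,0,2,0,0,-0.145],
    [46,0,0,2,0,0,-0.145],
    [46,0,0,2,0,0,-0.145],
    [46,0,0,2,0,0,-0.145],
    [46,0,0,2,0,0,-0.145],
    [46,0,0,2,0,0,-0.145],
    [46,0,0,2,0,0,-0.145],
    [46,0,0,2,0,0,-0.145],
    [46,0,0,2,0,0,-0.145],
  ],
)

```text
time: 2.95
tool_pos: [502.2, 95.0, 278.5]
tcp_rot: [-179.8, -0.6, 104.7]
ft_force: [0.5, 0.4, -0.2]
finger_gap: 46.1
```

Call:
servo_tool(
  motion=[
    [46,0,0,0,0,0,-0.145],
    [46,0,0,0,0,0,-0.145],
    [46,0,0,0,0,0,0],
  ],
)

```text
time: 3.25
tool_pos: [502.1, 89.9, 278.4]
tcp_rot: [-179.9, -0.6, 121.7]
ft_force: [-0.6, -0.5, -0.6]
finger_gap: 46.1
```

```bash
python3 - <<'E'
from h import *
goal((505.8,84.9,240),(180,0,118))
E
```

```text
t 3.25 pos [502.1  89.9 278.4] rpy [-179.92   -0.64  121.74] gap 46.1 F [-0.6 -0.5 -0.6]
shift [-6.6  0.6 38.4] rotvec [-0.0018 -0.0111  0.0652]
```

Call:
servo_tool(
  motion=[
    [46,-3,0,19,0,-0.011,0.06],
    [46,-3,0,17,0,0,0],
    [46,0,0,0,0,0,0],
  ],
)

```text
time: 3.55
tool_pos: [505.6, 81.2, 242.8]
tcp_rot: [180.0, 0.1, 117.1]
ft_force: [-0.2, -0.0, 0.1]
finger_gap: 46.1
```

```bash
python3 - <<'E'
from h import *
goal((505.8,84.9,215),(180,0,118))
T,s=toolT(); np.save('T2.npy',T)
im=snapshot('wrist'); cv2.imwrite('pics/w2raw.png',im)
print(proj((505.8,84.9,191.5),T),proj((505.8,84.9,204.5),T))
cv2.imwrite('pics/w2.png',cv2.resize(im[130:384,100:412],None,fx=2.3,fy=2.3,interpolation=cv2.INTER_CUBIC))
E
```

```text
t 3.55 pos [505.6  81.2 242.8] rpy [1.7999e+02 1.0000e-01 1.1710e+02] gap 46.1 F [-0.2 -0.   0.1]
shift [ 3.3  1.8 27.8] rotvec [ 0.0002  0.0018 -0.0157]
(np.float64(257.62550892867574), np.float64(213.2738957306797)) (np.float64(257.81722965975433), np.float64(221.70097832679778))
```

View pics/w2.png

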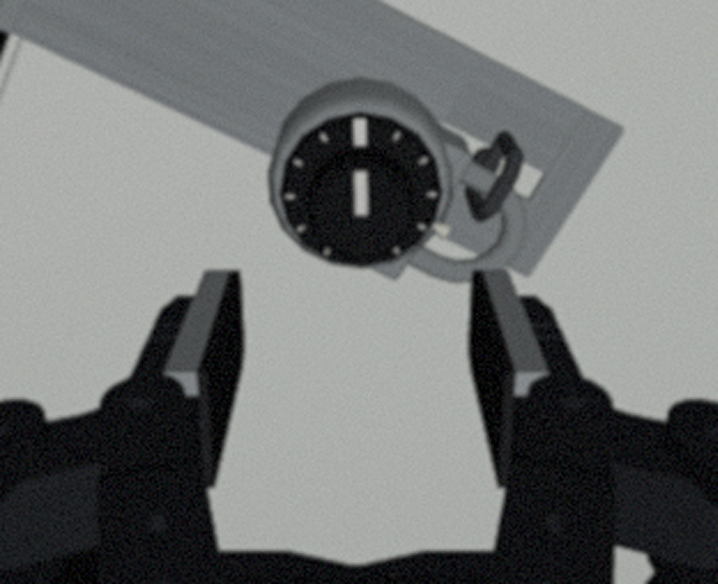

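Disc centre at crop (361,190) → raw (257,212.6), matching the prediction (257.6,213.3). Line and pointer are still 4 notches apart. Descending around the knob.

Call:
servo_tool(
  motion=[
    [40,3.3,1.8,15,0,0,0],
    [36,0,0,14,0,0,0],
    [36,0,0,10,0,0,0],
    [36,0,0,5,0,0,0],
    [36,0,0,0,0,0,0],
  ],
  force=40,
)

```text
time: 4.1
tool_pos: [506.9, 84.9, 198.3]
tcp_rot: [179.8, 0.2, 116.8]
ft_force: [-0.0, -0.2, -0.2]
finger_gap: 36.3
```

```bash
python3 - <<'E'
from h import *
goal((505.8,84.9,194),(180,0,118))
E
```

```text
t 4.1 pos [506.9  84.9 198.3] rpy [1.7979e+02 1.7000e-01 1.1683e+02] gap 36.3 F [-0.  -0.2 -0.2]
shift [ 0.5 -1.   4.3] rotvec [ 0.0036  0.0031 -0.0205]
```

Call:
servo_tool(
  motion=[
    [33,0.5,-1,2,0,0,0],
    [33,0,0,2,0,0,0],
    [32,0,0,1,0,0,0],
    [32,0,0,0,0,0,0],
  ],
)

```text
time: 4.5
tool_pos: [506.3, 85.1, 193.8]
tcp_rot: [179.7, 0.2, 116.8]
ft_force: [-0.0, -0.4, 0.1]
finger_gap: 31.9
```

Call:
servo_tool(
  motion=[
    [32,0,0,1.5,0,0,0],
    [32,0,0,0,0,0,0],
  ],
)

```text
time: 4.7
tool_pos: [506.6, 85.1, 192.8]
tcp_rot: [179.7, 0.2, 116.8]
ft_force: [0.0, -0.2, 0.0]
finger_gap: 32.2
```

Call:
servo_tool(
  motion=[
    [20,0,0,0,0,0,0],
    [20,0,0,0,0,0,0],
    [20,0,0,0,0,0,0],
    [20,0,0,0,0,0,0],
  ],
  force=50,
)

```text
time: 5.1
tool_pos: [506.8, 85.1, 193.3]
tcp_rot: [179.6, 0.2, 116.8]
ft_force: [-0.4, 0.6, -0.5]
finger_gap: 25.6
```

Call:
servo_tool(
  motion=[
    [20,0,0,0,0,0,0.13],
    [20,0,0,0,0,0,0.13],
    [20,0,0,0,0,0,0.13],
    [20,0,0,0,0,0,0.13],
    [20,0,0,0,0,0,0.13],
    [20,0,0,0,0,0,0.13],
    [20,0,0,0,0,0,0],
  ],
)

```text
time: 5.8
tool_pos: [506.6, 85.4, 193.3]
tcp_rot: [179.6, -0.1, 70.4]
ft_force: [-0.8, -0.5, 0.7]
finger_gap: 25.1
```

```bash
python3 - <<'E'
from h import *
goal((506.5,85,193.3),(180,0,-3.2))
print(sense()['wrist_torque'])
E
```

```text
t 5.8 pos [506.6  85.4 193.3] rpy [ 1.7962e+02 -1.0000e-01  7.0440e+01] gap 25.1 F [-0.8 -0.5  0.7]
shift [-0.4  0.1 -0. ] rotvec [ 0.0046 -0.0058  1.2853]
[-0.04357196  0.07831495 -0.01017071]
```

Call:
servo_tool(
  motion=[
    [20,0,0,0,0,0,0.13],
    [20,0,0,0,0,0,0.13],
    [20,0,0,0,0,0,0.13],
    [20,0,0,0,0,0,0.13],
    [20,0,0,0,0,0,0.13],
    [20,0,0,0,0,0,0.13],
    [20,0,0,0,0,0,0.13],
    [20,0,0,0,0,0,0.13],
    [20,0,0,0,0,0,0.13],
    [20,0,0,0,0,0,0],
  ],
)

```text
time: 6.8
tool_pos: [506.3, 85.7, 193.3]
tcp_rot: [180.0, -0.4, 3.3]
ft_force: [-0.8, -0.1, 1.0]
finger_gap: 25.5
```

```bash
python3 - <<'E'
from h import *
goal((506.5,85,193.3),(180,0,-3.2))
print(sense()['wrist_torque'])
im=snapshot('wrist'); cv2.imwrite('pics/w3raw.png',im)
cv2.imwrite('pics/w3.png',cv2.resize(im[100:384,120:392],None,fx=2.1,fy=2.1,interpolation=cv2.INTER_CUBIC))
E
```

```text
t 6.8 pos [506.3  85.7 193.3] rpy [179.97  -0.36   3.26] gap 25.5 F [-0.8 -0.1  1. ]
shift [0.1 0.7 0. ] rotvec [ 1.000e-04 -6.300e-03  1.128e-01]
[-0.07378825  0.09787621  0.04544933]
```

View pics/w3.png

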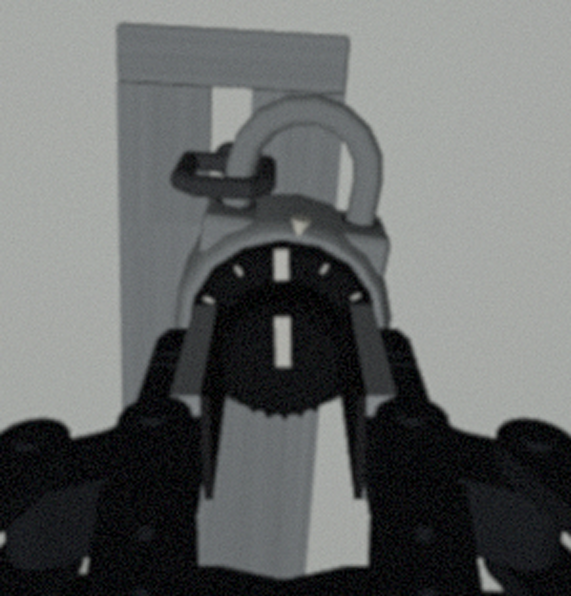

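The line at (282,265) is still about 10° short of the pointer at (301,226). The case is twisted about −6°, so I'll turn a little more.

Call:
servo_tool(
  motion=[
    [20,0,0,0,0,0,0.1],
    [20,0,0,0,0,0,0.07],
    [20,0,0,0,0,0,0],
  ],
)

```text
time: 7.15
tool_pos: [506.3, 85.7, 193.3]
tcp_rot: [-180.0, -0.4, -5.5]
ft_force: [-1.2, -0.5, 1.6]
finger_gap: 25.5
```

```bash
python3 - <<'E'
from h import *
goal((506.5,85,193.3),(180,0,-3.2))
print(sense()['wrist_torque'])
im=snapshot('wrist'); cv2.imwrite('pics/w4raw.png',im)
cv2.imwrite('pics/w4.png',cv2.resize(im[140:300,190:320],None,fx=3.7,fy=3.7,interpolation=cv2.INTER_CUBIC))
E
```

```text
t 7.15 pos [506.3  85.7 193.3] rpy [-179.97   -0.35   -5.48] gap 25.5 F [-1.2 -0.5  1.6]
shift [0.3 0.7 0. ] rotvec [-0.0004 -0.0062 -0.0398]
[-0.09299725  0.21058183 -0.01743021]
```

View pics/w4.png

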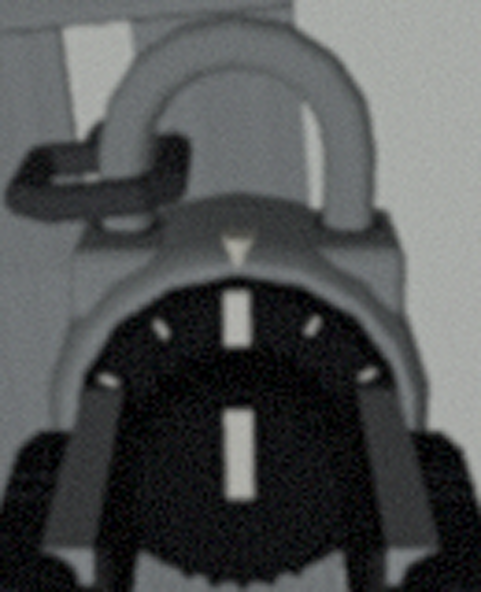

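Line (237,318) and pointer (237,248) are aligned, so the dial is at open. Now pulling back.

Call:
servo_tool(
  motion=[
    [20,-4,0.4,0,0,0,-0.02],
    [20,-4,0.4,0,0,0,-0.02],
    [20,-4,0.4,0,0,0,0],
    [20,-4,0.4,0,0,0,0],
    [20,0,0,0,0,0,0],
  ],
)

```text
time: 7.7
tool_pos: [490.0, 85.4, 193.5]
tcp_rot: [-179.9, -0.5, -2.2]
ft_force: [1.4, 0.7, -1.5]
finger_gap: 25.6
```

Call:
servo_tool(
  motion=[
    [20,-4,0.3,0,0,0,0],
    [20,-4,0.3,0,0,0,0],
    [20,0,0,0,0,0,0],
  ],
)

```text
time: 8.0
tool_pos: [481.3, 85.2, 193.5]
tcp_rot: [-179.9, -0.6, -2.2]
ft_force: [1.4, 0.9, -0.7]
finger_gap: 25.1
```

Call:
servo_tool(
  motion=[
    [20,-3,0,0,0,0,0],
    [20,-2,0,0,0,0,0],
    [20,0,0,0,0,0,0],
  ],
)

```text
time: 8.3
tool_pos: [477.2, 85.5, 193.6]
tcp_rot: [-179.9, -0.8, -2.2]
ft_force: [3.6, 0.9, -3.3]
finger_gap: 25.4
```

Call:
servo_tool(
  motion=[
    [20,-1.5,0,0,0,0,0],
    [20,-1.5,0,0,0,0,0],
    [20,0,0,0,0,0,0],
  ],
)

```text
time: 8.6
tool_pos: [476.8, 85.9, 193.7]
tcp_rot: [-179.8, -1.2, -2.2]
ft_force: [3.6, 1.7, -2.5]
finger_gap: 25.7
```

Call:
servo_tool(
  motion=[
    [20,-4,0,0,0,0,0],
    [20,-4,0,0,0,0,0],
    [20,0,0,0,0,0,0],
  ],
)

```text
time: 8.9
tool_pos: [476.6, 86.6, 195.1]
tcp_rot: [-179.7, -2.3, -2.3]
ft_force: [2.2, 1.2, -5.0]
finger_gap: 25.7
```

```bash
python3 - <<'E'
from h import *
goal((508.5,85.9,193.5),(180,0,-2.2))
print(sense()['wrist_torque'])
im=snapshot('wrist'); cv2.imwrite('pics/w5raw.png',im)
cv2.imwrite('pics/w5.png',cv2.resize(im[90:300,180:330],None,fx=2.8,fy=2.8,interpolation=cv2.INTER_CUBIC))
E
```

```text
t 8.9 pos [476.6  86.6 195.1] rpy [-179.69   -2.29   -2.25] gap 25.7 F [ 2.2  1.2 -5. ]
shift [31.8 -0.5  2.9] rotvec [-0.0053 -0.04   -0.0008]
[ 0.19509281 -0.18482072  0.03986736]
```

View pics/w5.png

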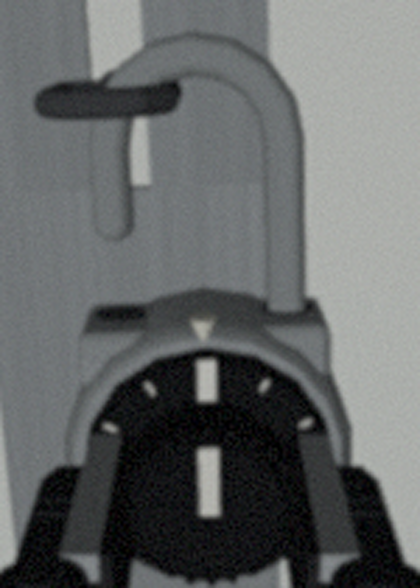

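The shackle is fully drawn: toe tip at (112,235), clear of the shoulder at (120,312), and the bow is against the post at (175,95). Levelling and sliding forward.

Call:
servo_tool(
  motion=[
    [20,4,0.3,1,0,-0.02,-0.015],
    [20,5,0.3,0.8,0,-0.02,-0.015],
    [20,6,0,0,0,0,0],
    [20,5,0,0,0,0,0],
    [20,0,0,0,0,0,0],
  ],
)

```text
time: 9.45
tool_pos: [492.6, 85.6, 193.4]
tcp_rot: [-179.8, 0.7, -0.4]
ft_force: [0.4, -0.2, -0.1]
finger_gap: 25.4
```

```bash
python3 - <<'E'
from h import *
goal((508.7,85.5,193.6),(180,0,-0.5))
E
```

```text
t 9.45 pos [492.6  85.6 193.4] rpy [-179.77    0.65   -0.44] gap 25.4 F [ 0.4 -0.2 -0.1]
shift [16.1 -0.  -0.4] rotvec [-0.0039  0.0114  0.0011]
```

Call:
servo_tool(
  motion=[
    [20,5,0,0,0,0.005,0],
    [20,5,0,0,0,0.005,0],
    [20,4,0,-0.3,0,0,0],
    [20,2,0,0,0,0,0],
    [20,0,0,0,0,0,0],
  ],
)

```text
time: 9.95
tool_pos: [507.6, 85.4, 193.4]
tcp_rot: [-179.8, 0.2, -0.4]
ft_force: [-2.5, 0.3, 3.1]
finger_gap: 25.5
```

```bash
python3 - <<'E'
from h import *
goal((508.7,85.5,193.6),(180,0,-0.5))
im=snapshot('wrist'); cv2.imwrite('pics/w6raw.png',im)
cv2.imwrite('pics/w6.png',cv2.resize(im[90:300,180:330],None,fx=2.8,fy=2.8,interpolation=cv2.INTER_CUBIC))
E
```

```text
t 9.95 pos [507.6  85.4 193.4] rpy [-179.79    0.24   -0.44] gap 25.5 F [-2.5  0.3  3.1]
shift [ 1.1 -0.1 -0.2] rotvec [-0.0036  0.0041  0.001 ]
```

View pics/w6.png

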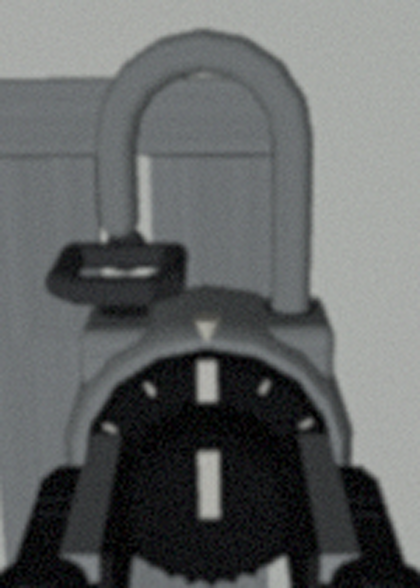

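The eye stands midway in the gap: its mid-height is at about y=268, toe tip about 240, shoulder about 295. Lifting gently.

Call:
servo_tool(
  motion=[
    [20,0,0,-2,0,0,0],
    [20,0,0,-3,0,0,0],
    [20,0,0,-4,0,0,0],
    [20,0,0,0,0,0,0],
  ],
)

```text
time: 10.4
tool_pos: [507.1, 85.2, 201.2]
tcp_rot: [-179.8, 0.3, -0.5]
ft_force: [-0.1, -0.1, -2.9]
finger_gap: 25.7
```

Call:
servo_tool(
  motion=[
    [20,0,0,-5,0,0,0],
    [20,0,0,-5,0,0,0],
    [20,0,0,0,0,0,0],
  ],
)

```text
time: 10.7
tool_pos: [507.1, 85.1, 211.9]
tcp_rot: [-179.8, 0.3, -0.5]
ft_force: [-0.0, -0.6, -2.9]
finger_gap: 25.5
```

Call:
servo_tool(
  motion=[
    [20,0,0,-10,0,0,0],
    [20,0,0,-14,0,0,0],
    [20,0,0,-14,0,0,0],
    [20,0,0,-14,0,0,0],
    [20,0,0,-14,0,0,0],
    [20,0,0,-14,0,0,0],
    [20,0,0,-8,0,0,0],
    [20,0,0,0,0,0,0],
    [20,0,0,0,0,0,0],
  ],
)

```text
time: 11.6
tool_pos: [508.6, 84.9, 310.8]
tcp_rot: [-179.8, 0.1, -0.5]
ft_force: [-0.5, 0.6, -2.7]
finger_gap: 25.6
```

```bash
python3 - <<'E'
from h import *
goal((507,85,305),(180,0,-0.5))
im=snapshot('wrist'); b=snapshot('side')
b=cv2.resize(b[90:260,180:350],None,fx=3.3,fy=3.3,interpolation=cv2.INTER_CUBIC)
cv2.imwrite('pics/w7.png',cv2.resize(im[90:300,180:330],None,fx=2.0,fy=2.0))
a=cv2.imread('pics/w7.png'); h=max(a.shape[0],b.shape[0]); p=lambda i:cv2.copyMakeBorder(i,0,h-i.shape[0],0,0,0)
cv2.imwrite('pics/fin.png',np.hstack([p(a)[:, :230],p(b)]) if a.shape[1]>230 and b.shape[1]+a.shape[1]>800 else np.hstack([p(a),p(b)]))
E
```

```text
t 11.6 pos [508.6  84.9 310.8] rpy [-1.7979e+02  6.0000e-02 -4.5000e-01] gap 25.6 F [-0.5  0.6 -2.7]
shift [-1.6 -0.1  5.8] rotvec [-0.0036  0.001   0.0008]
```

View pics/fin.png

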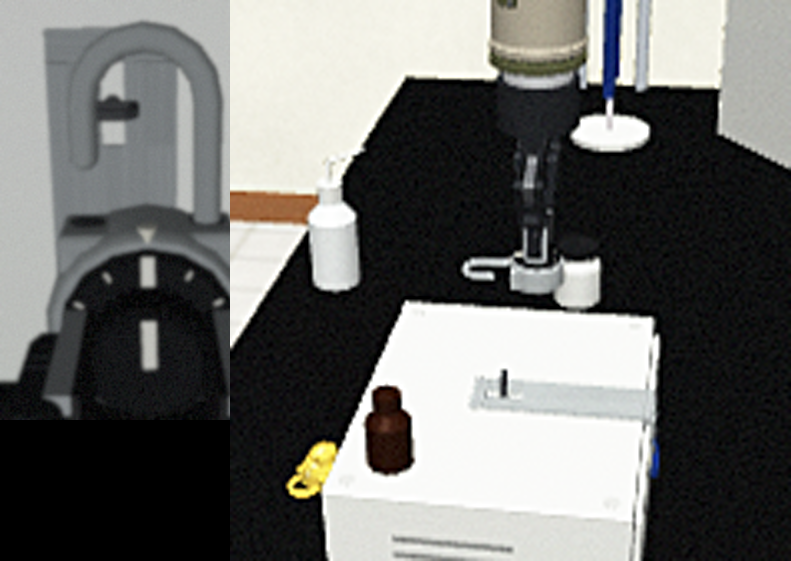

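The open lock hangs level, dial up, clear of the hasp: lock at about (535,270), eye at (503,385). The bottle and jar are untouched. A small height trim, then hand in.

Call:
servo_tool(
  motion=[
    [20,-1,0,6,0,0,0],
    [20,0,0,0,0,0,0],
    [20,0,0,0,0,0,0],
    [20,0,0,0,0,0,0],
  ],
)

```text
time: 12.1
tool_pos: [505.9, 84.8, 300.7]
tcp_rot: [-179.8, 0.4, -0.5]
ft_force: [-0.5, 0.7, -4.1]
finger_gap: 25.3
```

```bash
python3 - <<'E'
from h import *
goal((508,85,305),(180,0,-0.5))
print(hand_in())
E
```

```text
t 12.1 pos [505.9  84.8 300.7] rpy [-179.82    0.39   -0.45] gap 25.3 F [-0.5  0.7 -4.1]
shift [ 2.  -0.2 -4.3] rotvec [-0.0031  0.0069  0.0008]
the job is handed in; nothing more can be done
None
```

The padlock is open, unhooked from the hasp eye and held up by its knob over the hasp. I handed the job in at 12.1 s.

- **Dial:** I turned it clockwise by 4 notches. The wrist picture shows the long white line on the pointer.
- **Shackle:** I pulled the lock back until it hit its stop. The picture showed the toe clear of the shoulder. I then slid the lock forward until the eye stood in the gap and lifted it straight off. After the lift the wrist carried only about 3 N, which matches the lock's weight.
- **Final hold:** The gripper is level to about 0.4°. From the tool height, the lock's underside is at about z = 270 mm. That is about 107 mm above the strap and 95 mm above the eye's centre.
- **Surroundings:** The last side picture shows the lock clear of everything, and the bottle and jar standing. The beaker was outside that crop, but the arm never went near it.

Two checks were not perfectly clean. The last height trim went down 10 mm instead of the 6 mm I asked for, which is still about 100 mm. I took no picture after that trim. The last force reading was 4.1 N rather than 2.9 N, probably because the arm was still settling. I did not confirm that.

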